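# Bolt the hatch of the cutlery locker

### The job

Bolt the hatch of the small steel locker on the table: lift the bolt's handle upright, slide the bolt across until its handle comes gently up against the stop, then turn the handle down fully into the notch there and let go. Feel for the stop and the notch and never force the handle against the plate (push on it with no more than about 10 N); leave the things standing round the locker where they are.

Things in the scene. Friction and masses are not known exactly. Their poses are not given: they have to be found in the camera images.
- locker: Closed steel box fixed to the table, 114 (x) x 200 (y) x 70 mm high, with a heavy barrel bolt on its top. Origin at the centre of its underside; x to the back (away from the robot), y along the bolt, z up; all offsets below are in this frame. Sliding the bolt +y pushes its rod into the keeper, a square hoop at y = 49..63 mm.
- bolt_axis (a point): Where the handle's centre line crosses the bolt's axis at bolt reading 0: locker (30, -60, 98) mm, axis parallel to y, 28 mm above the locker's top. Rod 13 mm thick, in hoops that rise 12.5 mm above the axis at y = -89..-77, 17..27, 49..63 mm.
- plate_mid (a point): Fixed mark at locker (13, -13, 98) mm: middle of the zone of the notch plate, which stands 15 to 19 mm in front of the axis. Along +y it has a low wall (14 mm long, 14 mm above the axis; the handle passes it only within 0.55 rad of upright), the notch (13.5 mm wide, floor 2 mm below the axis), then the stop. Rigid; screwed on through long holes, so it sits up to 8 mm either way of the mark, unmeasured.
- stop_mid (a point): Fixed mark at locker (30, -6.2, 112) mm: where the face of the stop would be with the plate at mid place (truly up to 8 mm either way along y; find it by feel or sight). The stop, 10 mm long, up to 14 mm above the axis, bridges the rod and holds even the upright handle. Its face is the notch's far side: a handle touching it is over the notch with 3.5 mm of play behind.
- handle_grip (a point): Point on the centre line of the handle, a steel bar 10 mm thick that stands square on the rod and ends 66 mm from its axis (flat-sided up to 28 mm, round beyond); the point lies 51 mm from the axis, good to pinch with the fingers closing along the bolt. It moves with the handle; its axes turn with it (z outward along the bar, y along the bolt).
- bolt (a joint): Travel of the bolt (m) along the locker's +y: starts at 0 to 0.012; moves with about 1.5 N of friction and stays where it is left. The stop is met between 0.0407 and 0.0568.
- handle (a joint): Angle of the handle (rad): 0 upright, growing as it tips toward the locker's -x (the robot's side); starts at 1.1 to 1.3 (lying). Seated on the notch's floor it reads about 1.41 (ends at 1.47). Light friction (0.03 N m); stays where it is left.
- pepper_shaker: Glass pepper shaker with steel cap, 43 mm wide, 75 high, stands beside the locker's +y end; origin at the centre of its underside. To be left alone.
- toothpick_jar: Round toothpick jar, 46 mm wide, 66 high, stands beside the locker's -y end; origin at the centre of its underside. To be left alone.
- spare_spout: Spare dispenser spout, 33 mm wide, 48 high, stands beside the locker's +y end; origin at the centre of its underside. To be left alone.

How it is judged:
By the outcome, as a careful person would: the job done as asked, in the order asked, and still so for the second after the job is handed in, with the robot touching nothing.
It also fails if it takes over 66 s, if anything falls off the work surface, if the arm or the gripper's body presses on something with over 40 N, if the wrist force passes 120 N, or if a joint passes its speed limit or range.

### The arm

A 6-joint arm with a two-finger parallel gripper is mounted at the origin on a cart in front of the work surface, level with it; the furniture and walls round the work are solid. World frame = base frame: x ahead of the robot, y to its left, z up, the work surface at z = 0. Lengths are in m, angles in rad, forces in N, time in s.
With the tool pointing down it reaches from about 0.25 to 0.725 m from the base axis. Payload 4 kg.
Tool frame: the origin (TCP) lies midway between the tips of the shut fingers; the grasp point (between the pads) lies 19 mm behind it; y points along the fingers, x is the direction in which the jaws open and shut, and the axes are right-handed (so a half turn about y gives the same grasp; the last joint's range is limited). The gripper opens to 85 mm and grips with 20 to 120 N. Pads are 22 mm wide; open, the fingers measure 114 mm over their backs; the gripper's body (76 mm by 85 mm) begins 54 mm behind the grasp point. The pads swing forward as they close: fully open they stand 13 mm farther back than shut.
Start: joints at [1.19, 0.241, 0.005, 1.335, 0, 1.571], TCP at [0.186, 0.464, 0.231] pointing down, gripper open.
Joint ranges: [-2.72, 2.72], [-1.05, 1.87], [-1.09, 1.28], [-1.99, 2.15], [-1.42, 1.44], [-3.14, 3.14]. Speed limits (rad/s): [2.79, 2.79, 3.14, 3.14, 3.14, 3.14].

### API

Orientations are given as a unit quaternion [x, y, z, w].
In Python, from workcell import bot gives the robot as it stands. The module is installed in compiled form; this text tells all that it offers.
- The arm moves only by the shell command python3 -m inch 'ROWS'. ROWS is text: rows parted by semicolons, each of 7 numbers parted by spaces: the turn, a rotation vector about the tool's x, y, z in degrees, then the shift along the tool's x, y, z in mm, then the closure, from 0 (fully open) to 1 (shut). In form: ax ay az dx dy dz fingers; .... A call has 1 to 12 rows; each row shifts and turns the commanded pose from where the row before left it, along the tool's axes as they then stand; what a row does not reach is not made up. A row lasts 1/8 s, in which the tool goes at most 62.5 mm and 10.7 degrees, less where a joint would pass 70% of its speed; a pose out of reach is approached as far as the arm can. A call with a gripper value outside its range is refused whole. The fingers move at their own pace and stop on an object; the grip force is fixed at half the most. Time passes only in rows, so rows that do not move let the fingers close. It gives the time, the measured TCP pose, the force and the opening at its end, in the units of the state.
- bot.get_obs(): the state, without advancing time (a new reading comes with each control period).
- bot.camera(name): name is "side" or "top" or "wrist"; returns a dict with "color" (400x640x3 uint8, blue, green, red), "fx", "fy", "cx", "cy" (pixels), "extrinsics" (4x4, takes a point from world to camera coordinates). Camera axes: x right, y up, looking along -z (the intrinsics and any distortion apply to the point x, -y, -z); pixel columns grow to the right and rows downward; lengths in m; the calibration is good to about 2 mm. A picture is of the moment at which its call begins. There is no depth.
- bot.job_done(): hands the job in, once; it reports no verdict.
Trained networks look in the newest picture that a camera, given by its name, has taken for a name from the list of things; names that differ only in an ending like _2 or _b are one class to them, and where a whole thing is asked for, a point or a joint stands for the part that bears it (a point fixed in the world has none). Each returns a list of dicts, best first, with "conf" (0 to 1); they miss things now and then, are a little off and sometimes report something else, mostly with a low value. They report only what shows in the picture. A call takes as long as a camera call.
- bot.look_for(name, camera): "extent" ([left, top, right, bottom] in pixels, round what is visible of it).
- bot.cut_out(name, camera): "region" (400x640 bool, what is visible of it) and "extent" ([left, top, right, bottom] in pixels, round what is visible of it).
- bot.spot_point(name, camera): "point" ([column, row] in pixels: a listed point, or the origin of a listed thing).
The state is a dict: "clock": time; "joint_pos": joint angles; "joint_vel": joint speeds; "tau": joint torques, N m; "eef_pos": TCP position; "tool_rot": TCP orientation; "ft_force": force on the tool from outside, world axes, zero at the start; "ft_torque": the same for the moment, N m; "grip_width": finger opening in m.
Only numpy, scipy, OpenCV 4.12 (cv2) and the standard library are available. Lean on these libraries where they do the work, as an engineer would, in place of code of your own. Each camera call takes 0.05 s, during which the arm holds its last target.

## Working session

There is one attempt and no reset: what is moved stays moved. The work goes in short steps, Python scripts to look and compute and a shell command to move; the robot and the scene stay as the last step left them, time stands still between calls to the robot, and variables do not carry over. Pictures are saved under pics/ and viewed, and the job is handed in when it is done.

```bash
mkdir -p pics; ls; python3 - <<'E'
from workcell import bot
import cv2
o=bot.get_obs()
for k,v in o.items(): print(k,v)
for c in ["side","top","wrist"]:
    r=bot.camera(c); cv2.imwrite(f"pics/a_{c}.png",r["color"]); print(c,r["fx"],r["fy"],r["cx"],r["cy"],r["extrinsics"])
    for n in ["locker","bolt_axis","plate_mid","stop_mid","handle_grip"]:
        d=bot.spot_point(n,c); print(n,[(x["point"],x["conf"]) for x in d[:2]])
E
```

```text
pics
clock 0.0
joint_pos [ 1.19000335e+00  2.41446161e-01  3.75690314e-03  1.33519721e+00
 -8.94684063e-06  1.57081089e+00]
joint_vel [-0.00086377 -0.00030682  0.00063005  0.00122367  0.0002268   0.00362322]
tau [ 5.88949897e-04 -3.72319543e+01  2.52409565e+01  1.70497724e-02
 -1.06959551e-04 -2.96640067e-06]
eef_pos [0.18560208 0.46361253 0.23040885]
tool_rot [ 0.58600815  0.39572584 -0.39694625 -0.58517449]
ft_force [0.33976711 0.27092385 0.44832294]
ft_torque [-0.04718665  0.00177371  0.06857158]
grip_width 0.08559214241764951
side 499.48364560391497 499.48364560391497 318.0323069285079 191.49024957168842 [[-0.96446386 -0.26335452 -0.02130414  0.50295752]
 [ 0.14029662 -0.57878298  0.80332255 -0.17019345]
 [-0.22388909  0.77178667  0.59516301 -0.88255838]
 [ 0.          0.          0.          1.        ]]
locker [([317.4, 249.6], 0.91), ([300.3, 199.4], 0.51)]
bolt_axis [([312.9, 188.8], 0.69)]
plate_mid []
stop_mid [([297.7, 198.8], 0.87)]
handle_grip [([337.1, 190.2], 0.77), ([310.6, 191.1], 0.34)]
top 400.07068361114426 400.07068361114426 324.2121923185345 206.77780260311428 [[ 0.01851412 -0.99975571 -0.0120726  -0.06517694]
 [ 0.99442811  0.01715947  0.10401095 -0.52447908]
 [-0.10377838 -0.013931    0.99450288 -0.91025892]
 [ 0.          0.          0.          1.        ]]
locker [([290.1, 213.3], 0.7)]
bolt_axis [([314.8, 199.8], 0.92)]
plate_mid [([294.1, 205.3], 0.84)]
stop_mid [([290.5, 191.2], 0.61), ([293.3, 205.3], 0.26)]
handle_grip [([308.5, 218.9], 0.53)]
wrist 299.4502573521318 299.4502573521318 317.16630245693983 195.71252417363348 [[ 0.37125299  0.92853085 -0.00129598 -0.49991585]
 [-0.88292176  0.35258443 -0.31005386  0.0406943 ]
 [-0.28743763  0.11625267  0.95071811 -0.380113  ]
 [ 0.          0.          0.          1.        ]]
locker []
bolt_axis []
plate_mid []
stop_mid []
handle_grip []
```

View pics/a_side.png

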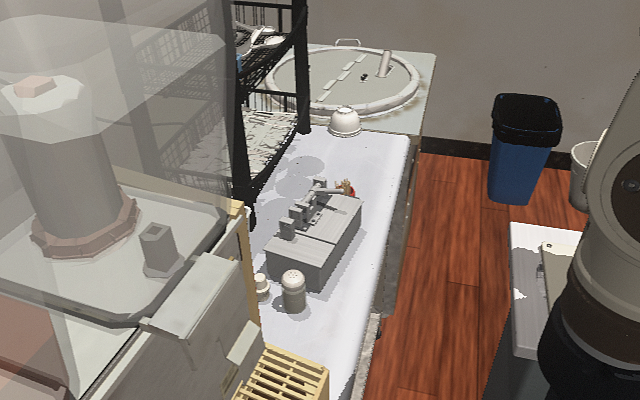

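View pics/a_top.png

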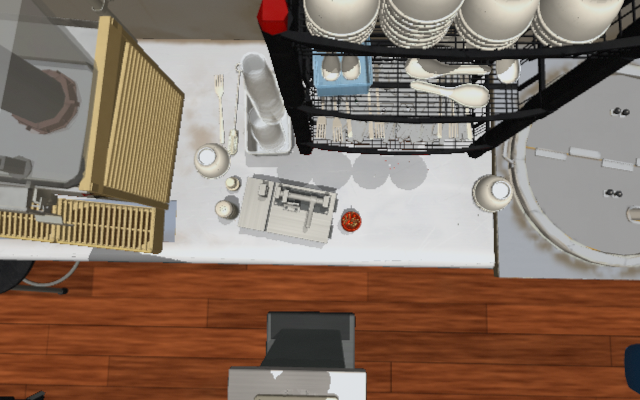

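```bash
python3 - <<'E'
import cv2
a=cv2.imread("pics/a_side.png")[130:290,230:400]; cv2.imwrite("pics/a_side_c.png",cv2.resize(a,None,fx=3.7,fy=3.7,interpolation=cv2.INTER_CUBIC))
a=cv2.imread("pics/a_top.png")[150:270,220:380]; cv2.imwrite("pics/a_top_c.png",cv2.resize(a,None,fx=5,fy=5,interpolation=cv2.INTER_CUBIC))
E
```

```text
(no output)
```

View pics/a_side_c.png

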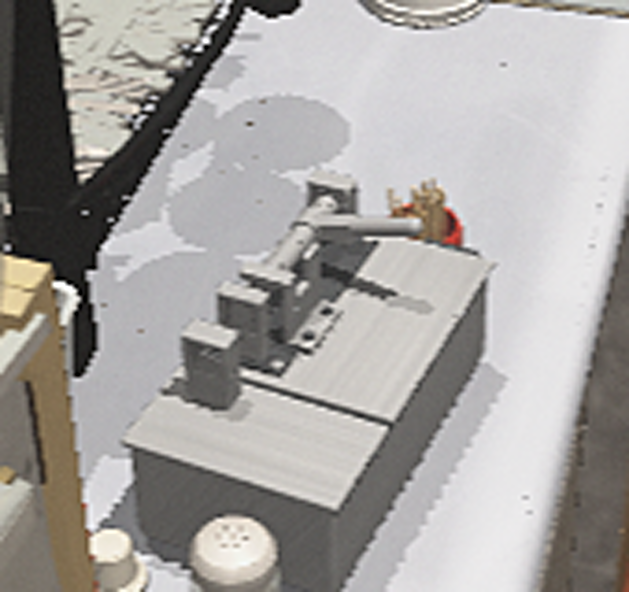

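View pics/a_top_c.png

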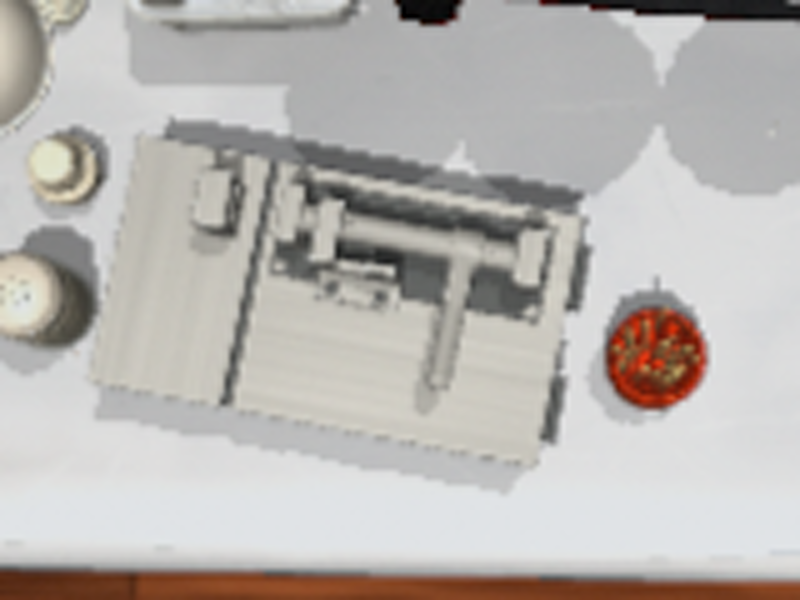

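```bash
cat > h.py <<'E'
import numpy as np
from scipy.optimize import least_squares
from scipy.spatial.transform import Rotation as R
CAM={"side":(499.48364560391497,318.0323069285079,191.49024957168842,np.array([[-0.96446386,-0.26335452,-0.02130414,0.50295752],[0.14029662,-0.57878298,0.80332255,-0.17019345],[-0.22388909,0.77178667,0.59516301,-0.88255838]])),
"top":(400.07068361114426,324.2121923185345,206.77780260311428,np.array([[0.01851412,-0.99975571,-0.0120726,-0.06517694],[0.99442811,0.01715947,0.10401095,-0.52447908],[-0.10377838,-0.013931,0.99450288,-0.91025892]]))}
def proj(P,c):
    f,cx,cy,E=CAM[c]; q=E[:,:3]@np.asarray(P)+E[:,3]; q=q*[1,-1,-1]
    return np.array([f*q[0]/q[2]+cx,f*q[1]/q[2]+cy])
def L2W(p,pose):
    c,s=np.cos(pose[2]),np.sin(pose[2]); p=np.asarray(p)
    return np.array([pose[0]+c*p[0]-s*p[1],pose[1]+s*p[0]+c*p[1],p[2]])
def hpt(t,th,r): # locker frame
    return np.array([.030-r*np.sin(th),-.060+t,.098+r*np.cos(th)])
E
python3 - <<'E'
from h import *
obs=[("top",(57,100,70),(248,177)),("top",(57,-100,70),(336.6,192.4)),("top",(-57,100,70),(238.4,226)),("top",(-57,-100,70),(327.4,242.6)),
("side",(57,100,70),(263,249.7)),("side",(-57,100,70),(320.5,267.3)),("side",(-57,-100,70),(363.8,201.6)),
("top",(30,-60,98),(314.8,199.8)),("side",(30,-60,98),(312.9,188.8)),("side",(0,0,0),(317.4,249.6)),("top",(0,0,0),(290.1,213.3))]
f=lambda v:np.concatenate([proj(L2W(np.array(p)/1000,v),c)-q for c,p,q in obs])
s=least_squares(f,[.5,0,0.1],x_scale=.01,loss="soft_l1"); print(s.x,np.degrees(s.x[2])); print(f(s.x).reshape(-1,2).round(1))
v=s.x
g=lambda u:np.concatenate([proj(L2W(hpt(u[0],u[1],.066),v),"top")-(307.4,227.0),proj(L2W(hpt(u[0],u[1],.063),v),"side")-(342,191),proj(L2W(hpt(u[0],u[1],.051),v),"side")-(337.1,190.2)])
r=least_squares(g,[0.005,1.2]); print(r.x,g(r.x).round(1))
print("bolt0",L2W((.03,-.06,.098),v),"stop",L2W((.03,-.0062,.112),v), "grip",L2W(hpt(*r.x,.051),v))
for c in("top","side"): print(c,[proj(L2W(np.array(p)/1e3,v),c).round(0) for p in [(11,-39,112),(11,-25,112),(11,-6,112),(11,4,112)]])
from workcell import bot
E
```

```text
[ 0.51495083  0.02777462 -0.16721905] -9.580945831383882
[[ 0.  -0.9]
 [-1.4 -0.3]
 [-0.8 -0.3]
 [-1.6 -0.3]
 [ 0.6 -2.1]
 [ 1.8 -1.2]
 [ 0.4 -1.8]
 [ 0.1 -0.7]
 [ 2.5  0.3]
 [ 0.1  0.2]
 [-0.5 -1.6]]
[0.00528844 1.28040518] [-0.8 -0.2  1.1 -0.6  0.4  0.3]
bolt0 [ 0.53454593 -0.03638169  0.098     ] stop [0.54350044 0.01666788 0.112     ] grip [ 0.487243   -0.02303393  0.11260268]
top [array([303., 205.]), array([297., 204.]), array([288., 202.]), array([284., 202.])]
side [array([320., 192.]), array([316., 196.]), array([312., 201.]), array([310., 204.])]
```

```bash
cat >> h.py <<'E'
POSE=np.array([0.51495083,0.02777462,-0.16721905])
def go(target_tcp,n=1,yaw=POSE[2],flip=None):
    """print turn(deg) and shift(mm) in tool axes to reach target tcp w/ tool down, x along locker y"""
    from workcell import bot
    o=bot.get_obs(); A=R.from_quat(o["tool_rot"]); M=A.as_matrix()
    ly=np.array([-np.sin(yaw),np.cos(yaw),0]); best=None
    for sg in (1,-1):
        x=sg*ly; y=np.array([0,0,-1.]); T=np.column_stack([x,y,np.cross(x,y)])
        rv=(A.inv()*R.from_matrix(T)).as_rotvec(degrees=True)
        if best is None or np.linalg.norm(rv)<np.linalg.norm(best[0]): best=(rv,T)
    d=np.asarray(target_tcp)-o["eef_pos"]
    print("turn",best[0].round(2),"shift in current axes",(M.T@d*1e3).round(2),"in final axes",(best[1].T@d*1e3).round(2))
    print("pos",o["eef_pos"].round(4),"F",o["ft_force"].round(2),"w",round(o["grip_width"],4),"t",o["clock"])
    Tf=best[1]; print("tool axes now\n",M.round(3)); print("joints",np.round(o["joint_pos"],2),"F locker",(R.from_euler('z',-yaw).apply(o["ft_force"])).round(2))
E
python3 - <<'E'
from h import *
g=L2W(hpt(.0053,1.28,.049),POSE); print(g)
go([g[0],g[1],.20])
E
```

```text
[ 0.48914007 -0.02334242  0.11204905]
turn [-0.000e+00 -1.224e+01  1.000e-02] shift in current axes [-339.89   31.3  -462.8 ] in final axes [-430.27   31.34 -380.23]
pos [0.1858 0.4642 0.2313] F [-0.22 -0.3   0.27] w 0.0854 t 0.9
tool axes now
 [[ 0.372  0.    -0.928]
 [ 0.928  0.     0.372]
 [ 0.    -1.     0.   ]]
joints [1.19 0.24 0.01 1.34 0.   1.57] F locker [-0.17 -0.34  0.27]
```

```bash
python3 -m inch '0 -6.12 0 0 0 0 0; 0 -6.12 0 0 0 0 0; 0 0 0 -43 3 -38 0; 0 0 0 -43 3 -38 0; 0 0 0 -43 3 -38 0; 0 0 0 -43 3 -38 0; 0 0 0 -43 3 -38 0; 0 0 0 -43 3 -38 0; 0 0 0 -43 3 -38 0; 0 0 0 -43 3 -38 0; 0 0 0 -43 3 -38 0; 0 0 0 -43 3 -38 0'
python3 - <<'E'
from h import *
from workcell import bot
import cv2
g=L2W(hpt(.0053,1.28,.049),POSE)
go([g[0],g[1],.093])
for c in("wrist","side"):
    r=bot.camera(c); cv2.imwrite(f"pics/b_{c}.png",r["color"])
    if c=="wrist": np.savez("w.npz",f=r["fx"],cx=r["cx"],cy=r["cy"],E=r["extrinsics"])
    for n in ["handle_grip","bolt_axis","stop_mid","plate_mid"]:
        print(c,n,[(x["point"],x["conf"]) for x in bot.spot_point(n,c)[:2]])
E
```

```text
clock: 2.4
eef_pos: [0.4899, -0.0249, 0.2014]
tool_rot: [0.54, 0.457, -0.456, -0.54]
ft_force: [1.9, 0.8, 0.0]
grip_width: 0.0852
turn [ 0.05 -0.01  0.02] shift in current axes [  1.32 108.45   1.13] in final axes [  1.36 108.45   1.04]
pos [ 0.4899 -0.0249  0.2014] F [1.93 0.82 0.02] w 0.0852 t 2.4
tool axes now
 [[ 0.167  0.001 -0.986]
 [ 0.986  0.     0.167]
 [ 0.    -1.    -0.001]]
joints [-0.05  0.24 -0.08  1.25  0.    0.12] F locker [1.76 1.13 0.02]
wrist handle_grip [([316.5, 200.2], 0.94)]
wrist bolt_axis [([311.1, 251.0], 0.96)]
wrist stop_mid [([374.9, 251.4], 0.63)]
wrist plate_mid [([368.3, 227.3], 0.6)]
side handle_grip [([340.0, 191.1], 0.74)]
side bolt_axis [([315.6, 190.2], 0.86)]
side stop_mid [([301.3, 198.9], 0.96)]
side plate_mid [([312.0, 205.8], 0.7)]
```

View pics/b_wrist.png

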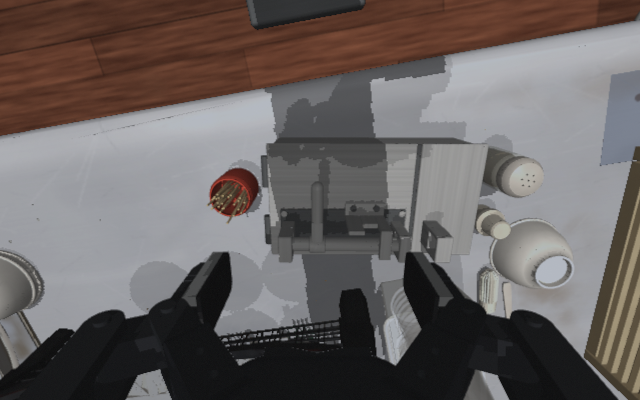

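View pics/b_side.png

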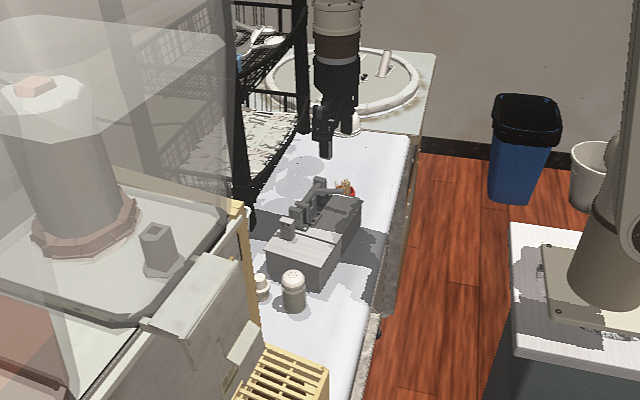

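```bash
cat >> h.py <<'E'
import os
def loadw(p="w.npz"):
    d=np.load(p); CAM["wrist"]=(float(d["f"]),float(d["cx"]),float(d["cy"]),d["E"][:3])
if os.path.exists("w.npz"): loadw()
E
python3 - <<'E'
from h import *
import cv2
img=cv2.imread("pics/b_wrist.png")
a=img[165:265,255:475]; cv2.imwrite("pics/b_wc.png",cv2.resize(a,None,fx=3.6,fy=3.6,interpolation=cv2.INTER_CUBIC))
W=lambda p:proj(L2W(np.array(p)/1e3,POSE),"wrist").round(1)
for n,p in dict(c1=(57,100,70),c2=(57,-100,70),c3=(-57,100,70),c4=(-57,-100,70),grip=hpt(.0053,1.28,.051)*1e3,axis=(30,-60,98),stop=(30,-6.2,112),plate=(13,-13,98)).items(): print(n,W(p))
E
```

```text
c1 [469.3 254.2]
c2 [274.3 254.1]
c3 [489.1 142.4]
c4 [268.7 142.3]
grip [318.7 197. ]
axis [312.7 242.9]
stop [374.7 250.4]
plate [365.4 225.8]
```

View pics/b_wc.png

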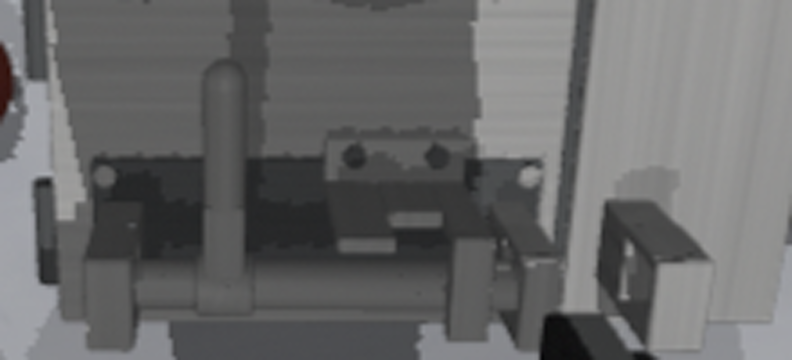

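```bash
python3 -m inch '0 0 0 0.7 36 0.5 0; 0 0 0 0 36 0.5 0; 0 0 0 0 36 0 0.3; 0 0 0 0 0 0 0.6; 0 0 0 0 0 0 0.7'
python3 - <<'E'
from h import *
from workcell import bot
import cv2
g=L2W(hpt(.0045,1.28,.049),POSE)
go([g[0],g[1],.093])
for c in("wrist","side"):
    r=bot.camera(c); cv2.imwrite(f"pics/c_{c}.png",r["color"])
a=cv2.imread("pics/c_side.png")[110:250,240:400]; cv2.imwrite("pics/c_sc.png",cv2.resize(a,None,fx=4,fy=4,interpolation=cv2.INTER_CUBIC))
E
```

```text
clock: 3.52
eef_pos: [0.4889, -0.0218, 0.0946]
tool_rot: [0.54, 0.457, -0.456, -0.539]
ft_force: [0.3, -0.1, -0.0]
grip_width: 0.032
turn [0.1  0.06 0.01] shift in current axes [-2.33  1.62 -0.46] in final axes [-2.33  1.62 -0.47]
pos [ 0.4889 -0.0218  0.0946] F [ 0.34 -0.05 -0.  ] w 0.032 t 3.525
tool axes now
 [[ 0.165  0.002 -0.986]
 [ 0.986 -0.     0.165]
 [ 0.    -1.    -0.002]]
joints [-0.04  0.32 -0.26  0.99  0.    0.12] F locker [ 0.35  0.01 -0.  ]
```

View pics/c_wrist.png

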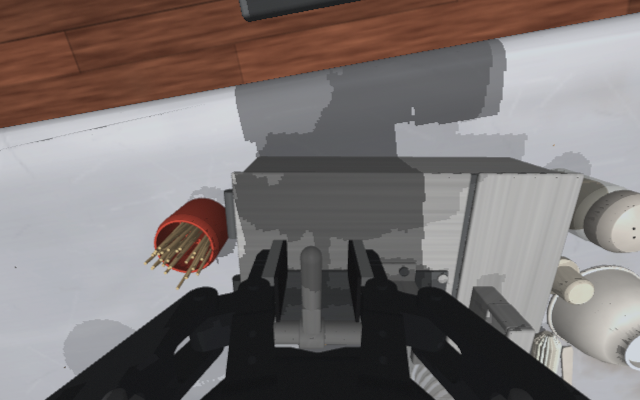

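View pics/c_sc.png

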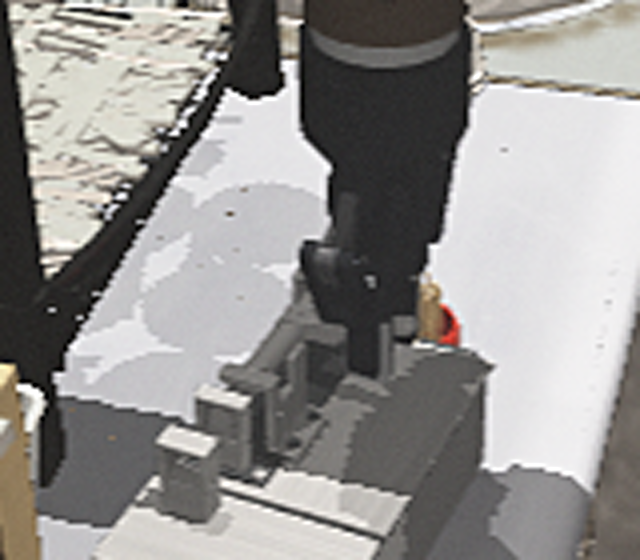

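```bash
python3 -m inch '0 0 0 -1.5 0 0 0.75; 0 0 0 0 0 0 0.85; 0 0 0 0 0 0 1; 0 0 0 0 0 0 1; 0 0 0 0 0 0 1'
python3 - <<'E'
from h import *
from workcell import bot
import cv2
o=bot.get_obs()
go(o["eef_pos"])
p=o["eef_pos"]; gp=p+[0,0,.019]
c,s=np.cos(-POSE[2]),np.sin(-POSE[2]); d=gp[:2]-POSE[:2]; l=np.array([c*d[0]-s*d[1],s*d[0]+c*d[1],gp[2]]);print("grasp pt locker",l)
v=np.array([l[0]-.030,l[2]-.098]);print("r",np.hypot(*v),"th",np.arctan2(-v[0],v[1]),"t",l[1]+.06)
E
```

```text
clock: 4.25
eef_pos: [0.4881, -0.0239, 0.0936]
tool_rot: [0.54, 0.457, -0.456, -0.54]
ft_force: [0.4, 0.4, 1.9]
grip_width: 0.0077
turn [ 0.04 -0.01 -0.01] shift in current axes [0. 0. 0.] in final axes [0. 0. 0.]
pos [ 0.4881 -0.0239  0.0936] F [0.42 0.42 1.94] w 0.0077 t 4.25
tool axes now
 [[ 0.167  0.001 -0.986]
 [ 0.986 -0.     0.167]
 [-0.    -1.    -0.001]]
joints [-0.05  0.33 -0.26  0.98 -0.    0.12] F locker [0.34 0.48 1.94]
grasp pt locker [-0.01784846 -0.05537717  0.11259259]
r 0.05002418097942661 th 1.2747814444015555 t 0.004622830321023341
```

```bash
cat >> h.py <<'E'
def rep(name=None):
    from workcell import bot
    import cv2
    o=bot.get_obs(); yaw=POSE[2]; M=R.from_quat(o["tool_rot"]).as_matrix()
    Z=R.from_euler('z',-yaw); gp=o["eef_pos"]-M[:,1]*.019
    l=Z.apply(gp-[POSE[0],POSE[1],0]); v=np.array([l[0]-.030,l[2]-.098])
    print("t",round(o["clock"],2),"locker",(l*1e3).round(2),"r %.4f th %.3f bolt %.4f"%(np.hypot(*v),np.arctan2(-v[0],v[1]),l[1]+.06),"F lk",Z.apply(o["ft_force"]).round(2),"T lk",Z.apply(o["ft_torque"]).round(2),"w %.4f"%o["grip_width"])
    if name:
        r=bot.camera("side"); a=r["color"][90:250,240:400]; cv2.imwrite(f"pics/{name}.png",cv2.resize(a,None,fx=3.6,fy=3.6,interpolation=cv2.INTER_CUBIC))
E
python3 -m inch '0 0 0 0 -6.3 -2.4 1; 0 0 0 0 -6.15 -3.35 1;0 0 0 0 0 0 1'
python3 -c "
from h import *
rep('d1')"
```

```text
clock: 4.62
eef_pos: [0.4923, -0.0246, 0.105]
tool_rot: [-0.539, -0.456, 0.457, 0.541]
ft_force: [0.1, -0.5, -8.0]
grip_width: 0.0078
t 4.62 locker [-13.56 -55.38 123.97] r 0.0507 th 1.033 bolt 0.0046 F lk [ 0.16 -0.51 -8.04] T lk [-0.19  0.37  0.01] w 0.0078
```

View pics/d1.png

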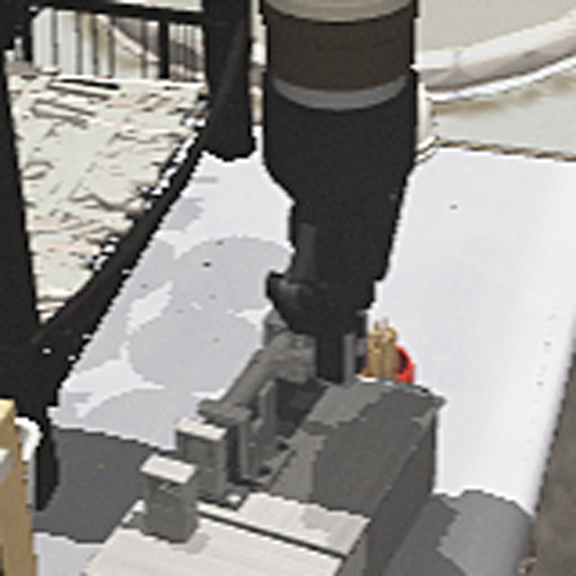

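```bash

python3 -m inch '0 0 0 0 -9.6 -8 1; 0 0 0 0 -7.3 -10.1 1;0 0 0 0 0 0 1'
python3 -c "
from h import *
rep()"
python3 -m inch '0 0 0 0 -4.6 -11.6 1; 0 0 0 0 -1.55 -12.4 1;0 0 0 0 0 0 1'
python3 -c "
from h import *
rep('d2')"
```

```text
clock: 5.05
eef_pos: [0.5137, -0.0281, 0.1237]
tool_rot: [0.541, 0.457, -0.455, -0.539]
ft_force: [1.8, -1.9, -9.6]
grip_width: 0.0077
t 5.05 locker [  8.03 -55.31 142.72] r 0.0498 th 0.457 bolt 0.0047 F lk [ 2.09 -1.52 -9.62] T lk [-0.19 -0.2  -0.14] w 0.0077
clock: 5.42
eef_pos: [0.5377, -0.0318, 0.1309]
tool_rot: [0.541, 0.458, -0.455, -0.539]
ft_force: [0.7, -0.6, 0.1]
grip_width: 0.0
t 5.42 locker [ 32.22 -54.94 149.93] r 0.0520 th -0.043 bolt 0.0051 F lk [ 0.83 -0.52  0.13] T lk [-0.03  0.03 -0.08] w 0.0000
```

View pics/d2.png

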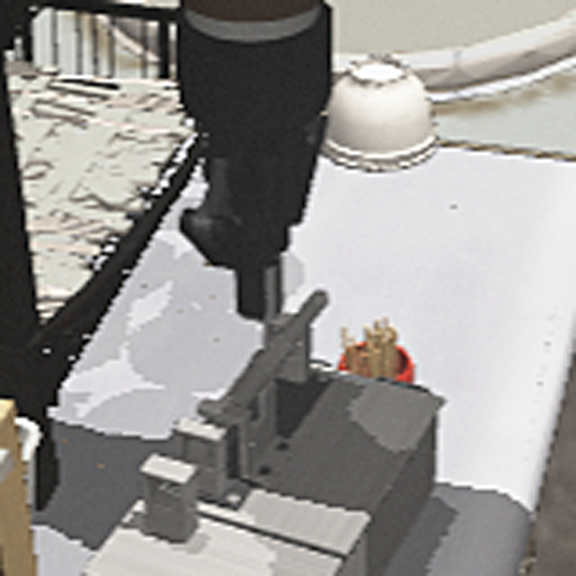

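```bash
python3 - <<'E'
from h import *
from workcell import bot
import cv2
g=lambda u:proj(L2W(hpt(u[0],u[1],.064),POSE),"side")-(328.3,172.8)
r=least_squares(g,[.005,.9]);print(r.x,g(r.x))
for t in (.003,.005,.007):
  for th in (.8,.9,1.0,1.1): print(t,th,proj(L2W(hpt(t,th,.064),POSE),"side").round(1))
r=bot.camera("wrist");cv2.imwrite("pics/d2w.png",r["color"])
E
```

```text
[0.01166546 0.54435548] [0. 0.]
0.003 0.8 [336.5 176.4]
0.003 0.9 [338.6 179. ]
0.003 1.0 [340.4 181.8]
0.003 1.1 [342.  184.6]
0.005 0.8 [336.1 177. ]
0.005 0.9 [338.2 179.6]
0.005 1.0 [340.  182.4]
0.005 1.1 [341.6 185.2]
0.007 0.8 [335.7 177.5]
0.007 0.9 [337.8 180.2]
0.007 1.0 [339.6 182.9]
0.007 1.1 [341.2 185.7]
```

View pics/d2w.png

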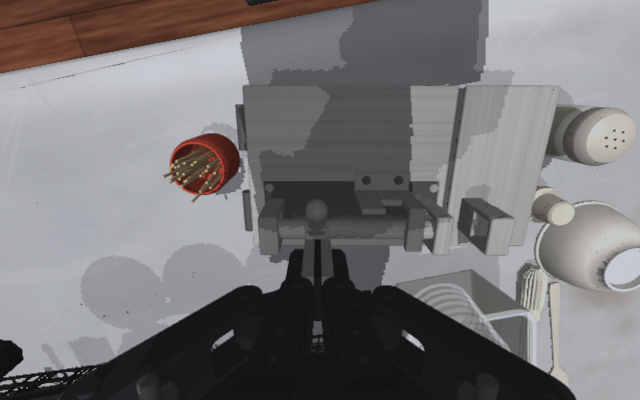

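```bash

python3 -m inch '0 0 0 0 -27 0 1; 0 0 0 0 -27 0 0.5;0 0 0 0 3 24 0.5; -9.5 0 0 0 0 24 0.5; -9.5 0 0 0 0 0 0.5; -9.6 0 0 0 0 0 0.5;0 0 0 0 0 0 0.5'
python3 - <<'E'
from h import *
from workcell import bot
import cv2
rep('e1'); o=bot.get_obs(); M=R.from_quat(o["tool_rot"]).as_matrix(); print(M.round(3))
Z=R.from_euler('z',-POSE[2]); 
tip=hpt(.0046,.5,.029); d=L2W(tip,POSE)-o["eef_pos"]; print("shift",(M.T@d*1e3).round(1))
r=bot.camera("wrist");cv2.imwrite("pics/e1w.png",r["color"])
E
```

```text
clock: 6.4
eef_pos: [0.4797, -0.0232, 0.1749]
tool_rot: [0.655, 0.553, -0.333, -0.393]
ft_force: [0.0, 0.7, -0.7]
grip_width: 0.0428
t 6.4 locker [-35.18 -56.09 191.64] r 0.1141 th 0.608 bolt 0.0039 F lk [-0.11  0.72 -0.69] T lk [0.06 0.46 0.06] w 0.0428
[[ 0.166  0.469 -0.868]
 [ 0.986 -0.079  0.146]
 [-0.    -0.88  -0.475]]
shift [ 0.  66.4 -6.7]
```

View pics/e1.png

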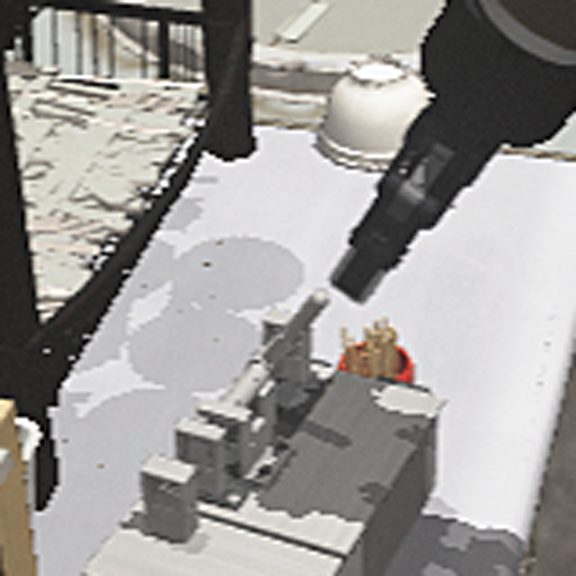

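View pics/e1w.png

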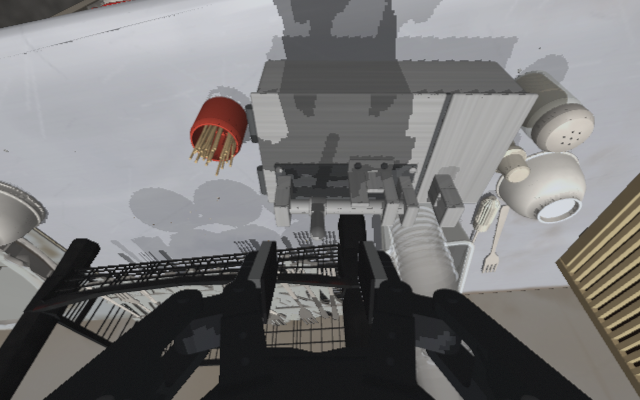

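```bash
python3 - <<'E'
from h import *
from workcell import bot
import cv2
r=bot.camera("wrist");np.savez("w.npz",f=r["fx"],cx=r["cx"],cy=r["cy"],E=r["extrinsics"]); loadw()
print(bot.spot_point("handle_grip","wrist")[:1])
b=bot.cut_out("handle_grip","wrist"); print([(x["extent"],x["conf"]) for x in b[:2]])
for th in (.3,.4,.5,.6,.7): print(th,[proj(L2W(hpt(.0046,th,q),POSE),"wrist").round(1) for q in (0,.051,.066)])
a=r["color"][150:270,240:400]; cv2.imwrite("pics/e2.png",cv2.resize(a,None,fx=5,fy=5,interpolation=cv2.INTER_CUBIC))
E
```

```text
[{'point': [316.0, 218.7], 'conf': 0.61}]
[([306.3, 191.7, 326.0, 236.2], 0.9)]
0.3 [array([316.4, 200.3]), array([316.2, 237.6]), array([316.1, 251.8])]
0.4 [array([316.4, 200.3]), array([316.2, 231.4]), array([316.1, 243.4])]
0.5 [array([316.4, 200.3]), array([316.2, 224.7]), array([316.1, 234.2])]
0.6 [array([316.4, 200.3]), array([316.2, 217.6]), array([316.1, 224.4])]
0.7 [array([316.4, 200.3]), array([316.2, 210.2]), array([316.1, 214.1])]
```

View pics/e2.png

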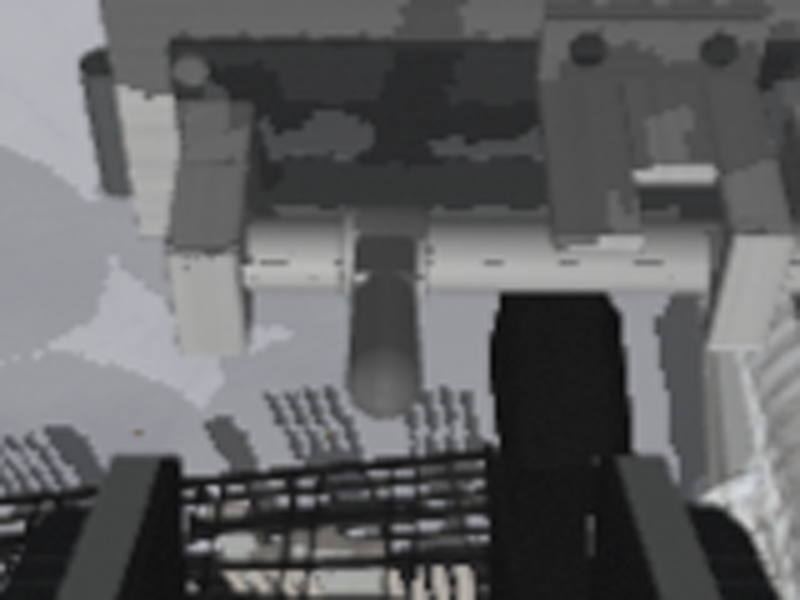

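```bash

python3 -m inch '-3 0 0 0.3 0 -7.6 0.5; 0 0 0 0 22 0 0.5; 0 0 0 0 22 0 0.5;0 0 0 0 22 0 0.6; 0 0 0 0 0 0 0.75; 0 0 0 0 0 0 0.8'
python3 - <<'E'
from h import *
from workcell import bot
import cv2
rep('f1')
r=bot.camera("wrist");cv2.imwrite("pics/f1w.png",r["color"])
E
```

```text
clock: 7.4
eef_pos: [0.5296, -0.0303, 0.128]
tool_rot: [0.667, 0.564, -0.315, -0.372]
ft_force: [-0.2, -0.9, 0.2]
grip_width: 0.0173
t 7.4 locker [ 14.16 -54.83 144.18] r 0.0488 th 0.330 bolt 0.0052 F lk [-0.04 -0.96  0.18] T lk [ 0.02  0.51 -0.03] w 0.0173
```

View pics/f1.png

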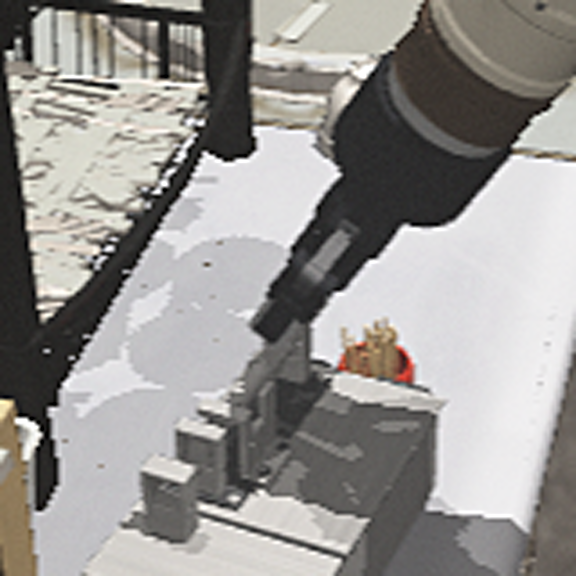

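View pics/f1w.png

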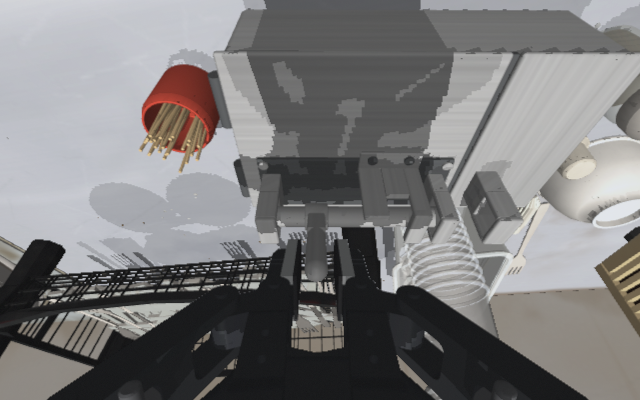

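```bash

python3 - <<'E'
from h import *
from workcell import bot
rep()
o=bot.get_obs(); M=R.from_quat(o["tool_rot"]).as_matrix(); print(M.round(3))
tip=hpt(.0046,.55,.029); d=L2W(tip,POSE)-o["eef_pos"]; print("shift",(M.T@d*1e3).round(1))
E
```

```text
t 7.5 locker [ 13.84 -54.8  144.6 ] r 0.0493 th 0.334 bolt 0.0052 F lk [-0.25  0.48  0.31] T lk [-0.02  0.51 -0.01] w 0.0166
[[ 0.166  0.518 -0.839]
 [ 0.986 -0.087  0.142]
 [ 0.    -0.851 -0.525]]
shift [-0.6  0.1 10.6]
```

```bash

python3 -m inch '0 0 0 -0.5 0 5.3 0.75; 0 0 0 0 0 5.3 0.75; 0 0 0 0 0 0 0.75;0 0 0 0 0 0 0.85;0 0 0 0 0 0 1;0 0 0 0 0 0 1;0 0 0 0 0 0 1'
python3 - <<'E'
from h import *
from workcell import bot
import cv2
rep('g1')
r=bot.camera("wrist");cv2.imwrite("pics/g1w.png",r["color"][150:350,200:440])
rep()
E
```

```text
clock: 8.38
eef_pos: [0.5195, -0.0292, 0.1219]
tool_rot: [0.667, 0.564, -0.315, -0.372]
ft_force: [-4.1, -0.5, 4.9]
grip_width: 0.0079
t 8.38 locker [  4.05 -55.46 138.11] r 0.0478 th 0.574 bolt 0.0045 F lk [-3.94 -1.2   4.91] T lk [-0.11  0.67 -0.07] w 0.0079
t 8.47 locker [  4.07 -55.45 138.14] r 0.0478 th 0.573 bolt 0.0046 F lk [-4.68 -0.17  5.05] T lk [-0.11  0.7  -0.08] w 0.0083
```

View pics/g1.png

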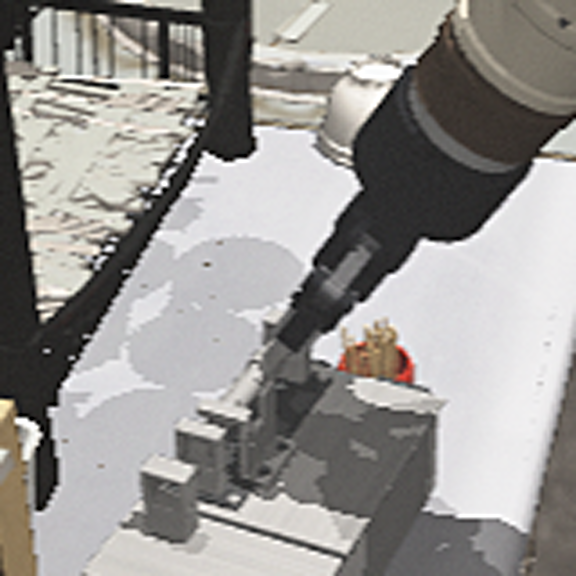

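View pics/g1w.png

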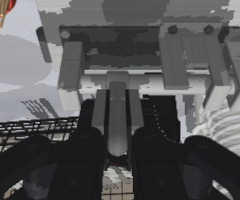

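```bash

python3 -m inch '2.6 0 0 0 0 -1.3 1;2.6 0 0 0 0 -1.3 1;2.6 0 0 0 0 -1.3 1;2.6 0 0 0 0 -1.3 1;2.6 0 0 0 0 -1.3 1;2.6 0 0 0 0 -1.3 1'
python3 -c "
from h import *
rep()"
python3 -m inch '2.6 0 0 0 0 -1.3 1;2.6 0 0 0 0 -1.3 1;2.6 0 0 0 0 -1.3 1;2.6 0 0 0 0 -1.3 1;2.6 0 0 0 0 -1.3 1;2.6 0 0 0 0 -1.3 1;0 0 0 0 0 0 1'
python3 -c "
from h import *
from workcell import bot
rep('h1')
rep()
print(R.from_quat(bot.get_obs()['tool_rot']).as_matrix().round(3))"
```

```text
clock: 9.22
eef_pos: [0.5266, -0.0304, 0.1256]
tool_rot: [0.61, 0.515, -0.389, -0.46]
ft_force: [-2.9, 0.7, 6.3]
grip_width: 0.0081
t 9.22 locker [ 15.98 -55.46 143.9 ] r 0.0480 th 0.296 bolt 0.0045 F lk [-2.96  0.22  6.25] T lk [-0.1   0.62 -0.04] w 0.0081
clock: 10.1
eef_pos: [0.5346, -0.0318, 0.1271]
tool_rot: [0.542, 0.458, -0.455, -0.538]
ft_force: [-3.6, 0.6, 9.6]
grip_width: 0.0079
t 10.1 locker [ 29.14 -55.47 146.15] r 0.0482 th 0.018 bolt 0.0045 F lk [-3.65 -0.01  9.59] T lk [-0.14  0.88 -0.01] w 0.0079
t 10.15 locker [ 29.05 -55.49 146.15] r 0.0482 th 0.020 bolt 0.0045 F lk [-2.56 -0.77  8.68] T lk [-0.12  0.87  0.  ] w 0.0085
[[ 0.167  0.007 -0.986]
 [ 0.986 -0.001  0.167]
 [ 0.    -1.    -0.007]]
```

View pics/h1.png

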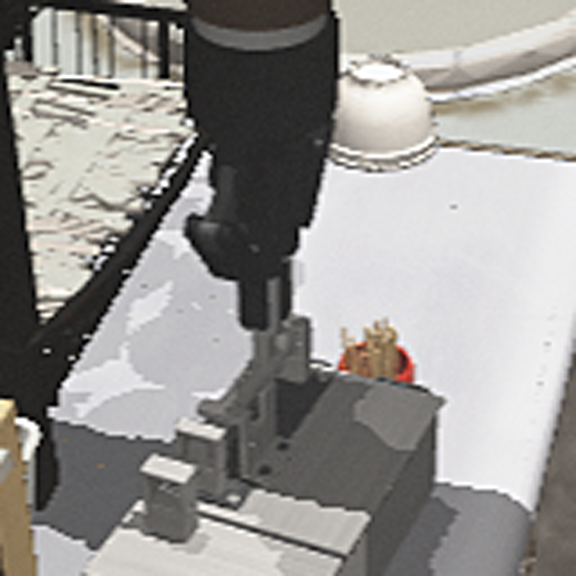

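```bash

python3 -m inch '0 0 0 2 0 0 1;0 0 0 4 0 0 1;0 0 0 4 0 0 1;0 0 0 4 0 0 1;0 0 0 4 0 0 1;0 0 0 4 0 0 1;0 0 0 4 0 0 1;0 0 0 4 0 0 1;0 0 0 2 0 0 1;0 0 0 2 0 0 1;0 0 0 0 0 0 1'
python3 -c "
from h import *
rep()"
python3 -m inch '0 0 0 0.7 0 0 1;0 0 0 0.7 0 0 1;0 0 0 0.7 0 0 1'
python3 -c "
from h import *
rep()"
python3 -m inch '0 0 0 0.7 0 0 1;0 0 0 0.7 0 0 1;0 0 0 0.7 0 0 1'
python3 -c "
from h import *
rep()"
```

```text
clock: 11.52
eef_pos: [0.5402, 0.0018, 0.1272]
tool_rot: [0.542, 0.458, -0.455, -0.538]
ft_force: [-3.2, -0.9, 8.4]
grip_width: 0.008
t 11.53 locker [ 29.02 -21.43 146.19] r 0.0482 th 0.020 bolt 0.0386 F lk [-2.96 -1.45  8.41] T lk [-0.19  0.58 -0.01] w 0.0080
clock: 11.9
eef_pos: [0.5404, 0.0036, 0.1272]
tool_rot: [0.542, 0.458, -0.455, -0.538]
ft_force: [-2.5, -0.2, 7.8]
grip_width: 0.008
t 11.9 locker [ 29.   -19.63 146.16] r 0.0482 th 0.021 bolt 0.0404 F lk [-2.46 -0.57  7.81] T lk [-0.34  0.55  0.02] w 0.0080
clock: 12.28
eef_pos: [0.5408, 0.0056, 0.1272]
tool_rot: [0.542, 0.458, -0.455, -0.538]
ft_force: [-2.2, -0.9, 7.8]
grip_width: 0.0082
t 12.28 locker [ 29.01 -17.52 146.16] r 0.0482 th 0.021 bolt 0.0425 F lk [-2.06 -1.27  7.81] T lk [-0.3   0.56  0.02] w 0.0082
```

```bash

for i in 1; do
python3 -m inch '0 0 0 0.5 0 0 1;0 0 0 0.5 0 0 1;0 0 0 0.5 0 0 1;0 0 0 0.5 0 0 1' | sed -n '2p;4p'
python3 -m inch '0 0 0 0.5 0 0 1;0 0 0 0.5 0 0 1;0 0 0 0.5 0 0 1' | sed -n '2p;4p'
python3 -m inch '0 0 0 0.5 0 0 1;0 0 0 0.5 0 0 1' | sed -n '2p;4p'
done
python3 -c "
from h import *
rep()"
```

```text
eef_pos: [0.5411, 0.0076, 0.1272]
ft_force: [-2.7, -0.6, 7.7]
eef_pos: [0.5414, 0.0091, 0.1272]
ft_force: [-1.9, -1.4, 7.4]
eef_pos: [0.5416, 0.0101, 0.1272]
ft_force: [-1.6, -0.7, 7.4]
t 13.4 locker [ 29.03 -13.   146.18] r 0.0482 th 0.020 bolt 0.0470 F lk [-1.49 -0.92  7.37] T lk [-0.36  0.57  0.  ] w 0.0079
```

```bash

python3 -m inch '0 0 0 0.5 0 0 1;0 0 0 0.5 0 0 1' | sed -n '2p;4p'
python3 -m inch '0 0 0 0.5 0 0 1;0 0 0 0.5 0 0 1' | sed -n '2p;4p'
python3 -c "
from h import *
rep()"
```

```text
eef_pos: [0.5417, 0.0111, 0.1272]
ft_force: [-2.4, -1.5, 7.8]
eef_pos: [0.5419, 0.0121, 0.1272]
ft_force: [-2.3, -1.1, 7.3]
t 13.9 locker [ 29.01 -10.99 146.17] r 0.0482 th 0.021 bolt 0.0490 F lk [-2.13 -1.43  7.31] T lk [-0.34  0.57 -0.02] w 0.0085
```

```bash

python3 -m inch '0 0 0 0.5 0 0 1;0 0 0 0.5 0 0 1' | sed -n '2p;4p'
python3 -c "
from h import *
rep()"
```

```text
eef_pos: [0.5421, 0.0131, 0.1272]
ft_force: [-2.4, -1.2, 7.9]
t 14.15 locker [ 29.03 -10.   146.16] r 0.0482 th 0.020 bolt 0.0500 F lk [-2.18 -1.54  7.88] T lk [-0.32  0.55  0.04] w 0.0082
```

```bash

python3 -m inch '0 0 0 0.5 0 0 1' | sed -n '2p;4p'
python3 -c "
from h import *
rep()"
```

```text
eef_pos: [0.5422, 0.0135, 0.1272]
ft_force: [-3.0, -1.8, 8.1]
t 14.28 locker [ 29.03  -9.5  146.17] r 0.0482 th 0.020 bolt 0.0505 F lk [-2.7  -2.31  8.15] T lk [-0.31  0.59 -0.02] w 0.0085
```

```bash

python3 -m inch '0 0 0 0.4 0 0 1' | sed -n '2p;4p'
python3 -c "
from h import *
rep()"
```

```text
eef_pos: [0.5422, 0.0139, 0.1272]
ft_force: [-1.4, -2.6, 6.7]
t 14.4 locker [ 29.02  -9.1  146.17] r 0.0482 th 0.020 bolt 0.0509 F lk [-1.   -2.76  6.66] T lk [-0.34  0.55  0.03] w 0.0081
```

```bash

python3 -m inch '0 0 0 0.4 0 0 1' | sed -n '2p;4p'
python3 -c "
from h import *
rep()"
```

```text
eef_pos: [0.5423, 0.0143, 0.1272]
ft_force: [-1.9, -1.0, 7.9]
t 14.53 locker [ 29.03  -8.72 146.16] r 0.0482 th 0.020 bolt 0.0513 F lk [-1.72 -1.31  7.91] T lk [-0.35  0.53  0.01] w 0.0081
```

```bash

python3 -m inch '0 0 0 0.4 0 0 1' | sed -n '2p;4p'
python3 -c "
from h import *
rep()"
```

```text
eef_pos: [0.5424, 0.0147, 0.1272]
ft_force: [-2.8, -1.8, 7.5]
t 14.65 locker [ 29.05  -8.3  146.17] r 0.0482 th 0.020 bolt 0.0517 F lk [-2.45 -2.23  7.46] T lk [-0.32  0.54 -0.01] w 0.0083
```

```bash

python3 -m inch '0 0 0 0.4 0 0 1' | sed -n '2p;4p'
python3 -c "
from h import *
rep()"
```

```text
eef_pos: [0.5424, 0.0151, 0.1272]
ft_force: [-1.1, -1.3, 7.2]
t 14.78 locker [ 29.04  -7.87 146.19] r 0.0482 th 0.020 bolt 0.0521 F lk [-0.86 -1.48  7.16] T lk [-0.39  0.46 -0.06] w 0.0077
```

```bash

python3 -m inch '0 0 0 0.4 0 0 1' | sed -n '2p;4p'
python3 -c "
from h import *
rep()"
```

```text
eef_pos: [0.5425, 0.0155, 0.1272]
ft_force: [-2.6, -1.1, 7.2]
t 14.9 locker [ 29.05  -7.49 146.2 ] r 0.0482 th 0.020 bolt 0.0525 F lk [-2.35 -1.48  7.19] T lk [-0.34  0.55 -0.04] w 0.0081
```

```bash

python3 -m inch '0 0 0 0.4 0 0 1' | sed -n '2p;4p'
python3 -c "
from h import *
rep('k1')"
```

```text
eef_pos: [0.5426, 0.0159, 0.1272]
ft_force: [-2.6, -1.1, 7.4]
t 15.03 locker [ 29.04  -7.11 146.17] r 0.0482 th 0.020 bolt 0.0529 F lk [-2.38 -1.52  7.36] T lk [-0.28  0.55 -0.02] w 0.0077
```

View pics/k1.png

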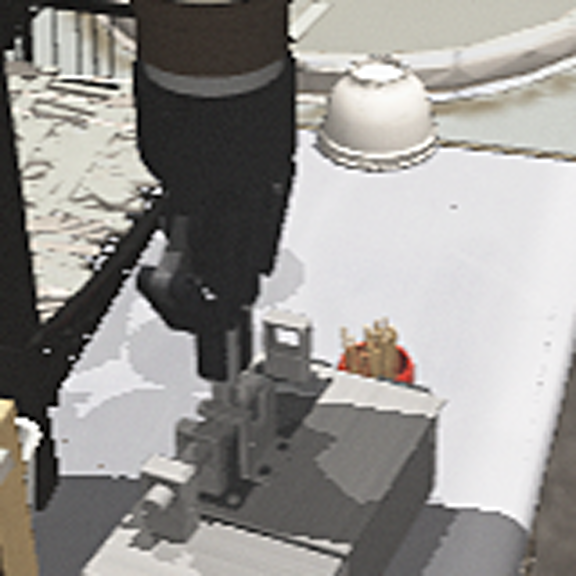

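```bash

python3 -m inch '0 0 0 0.4 0 0 1' | sed -n '2p;4p'
python3 -c "
from h import *
rep()"
```

```text
eef_pos: [0.5426, 0.016, 0.1272]
ft_force: [-2.4, -1.7, 7.7]
t 15.2 locker [ 29.02  -6.97 146.17] r 0.0482 th 0.020 bolt 0.0530 F lk [-2.1  -2.1   7.66] T lk [-0.59  0.56 -0.03] w 0.0084
```

```bash

python3 -m inch '0 0 0 0.4 0 0 1' | sed -n '2p;4p'
python3 -c "
from h import *
rep()"
```

```text
eef_pos: [0.5426, 0.0161, 0.1272]
ft_force: [-3.2, -3.5, 8.2]
t 15.32 locker [ 29.02  -6.89 146.18] r 0.0482 th 0.020 bolt 0.0531 F lk [-2.54 -4.01  8.23] T lk [-0.75  0.58  0.05] w 0.0080
```

```bash

python3 -m inch '0 0 0 0.4 0 0 1' | sed -n '2p;4p'
python3 -c "
from h import *
from workcell import bot
import cv2
rep()
r=bot.camera('wrist');cv2.imwrite('pics/k2.png',cv2.resize(r['color'][150:330,220:440],None,fx=3.5,fy=3.3))
r=bot.camera('top');cv2.imwrite('pics/k3.png',cv2.resize(r['color'][160:250,230:350],None,fx=6,fy=6))"
```

```text
eef_pos: [0.5425, 0.0161, 0.1272]
ft_force: [-2.4, -4.4, 8.1]
t 15.45 locker [ 29.    -6.86 146.16] r 0.0482 th 0.021 bolt 0.0531 F lk [-1.63 -4.77  8.06] T lk [-0.93  0.57  0.03] w 0.0080
```

View pics/k2.png

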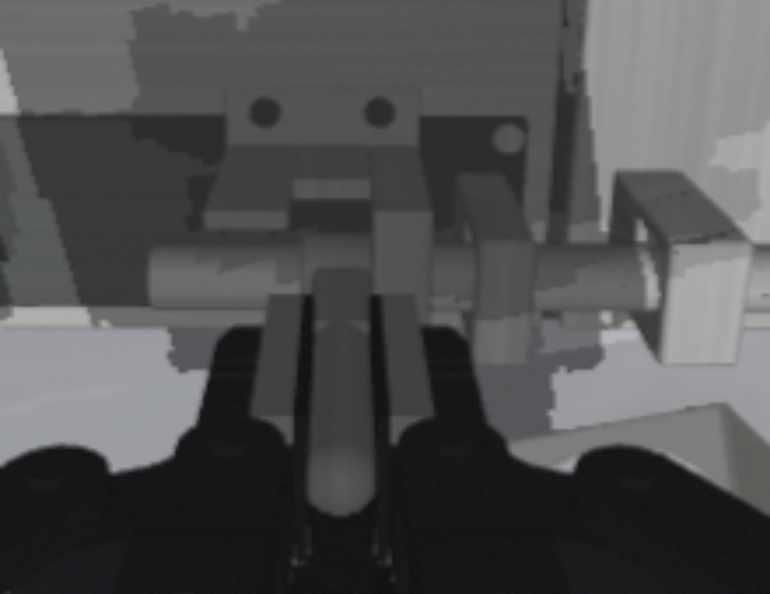

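```bash

python3 -m inch '0 0 0 -0.9 0 0 1;0 0 0 -0.9 0 0 1;0 0 0 0 0 0 1' | sed -n '2p;4p'
python3 -c "
from h import *
rep()"
python3 -m inch '-2.6 0 0 0 0 1.3 1;-2.6 0 0 0 0 1.3 1;-2.6 0 0 0 0 1.3 1;-2.6 0 0 0 0 1.3 1;-2.6 0 0 0 0 1.3 1;-2.6 0 0 0 0 1.3 1'| sed -n '2p;4p'
python3 -c "
from h import *
rep()"
python3 -m inch '-2.6 0 0 0 0 1.3 1;-2.6 0 0 0 0 1.3 1;-2.6 0 0 0 0 1.3 1;-2.6 0 0 0 0 1.3 1'| sed -n '2p;4p'
python3 -c "
from h import *
rep()"
```

```text
eef_pos: [0.5426, 0.0159, 0.1272]
ft_force: [-2.4, 0.6, 8.4]
t 15.93 locker [ 29.03  -7.11 146.18] r 0.0482 th 0.020 bolt 0.0529 F lk [-2.47  0.14  8.42] T lk [-0.07  0.59 -0.07] w 0.0082
eef_pos: [0.5347, 0.0172, 0.1257]
ft_force: [-0.5, 0.5, 1.1]
t 16.68 locker [ 15.96  -7.11 143.94] r 0.0480 th 0.297 bolt 0.0529 F lk [-0.54  0.46  1.11] T lk [0.08 0.33 0.05] w 0.0083
eef_pos: [0.5298, 0.0181, 0.1235]
ft_force: [2.2, -0.2, -3.7]
t 17.18 locker [  7.75  -7.11 140.46] r 0.0479 th 0.483 bolt 0.0529 F lk [ 2.19  0.17 -3.7 ] T lk [0.18 0.3  0.08] w 0.0083
```

```bash

python3 -m inch '0 0 0 -0.5 0 0 1;0 0 0 -0.5 0 0 1;0 0 0 0 0 0 1'| sed -n '2p;4p'
python3 -c "
from h import *
rep()"
python3 -m inch '-2.6 0 0 0 0 1.3 1;-2.6 0 0 0 0 1.3 1;-2.6 0 0 0 0 1.3 1;-2.6 0 0 0 0 1.3 1'| sed -n '2p;4p'
python3 -c "
from h import *
rep()"
python3 -m inch '-2.6 0 0 0 0 1.3 1;-2.6 0 0 0 0 1.3 1;-2.6 0 0 0 0 1.3 1'| sed -n '2p;4p'
python3 -c "
from h import *
from workcell import bot
rep('m1')
print(bot.get_obs()['joint_pos'].round(2))"
```

```text
eef_pos: [0.5296, 0.0169, 0.1235]
ft_force: [0.3, 1.6, -1.1]
t 17.55 locker [  7.83  -8.3  140.49] r 0.0479 th 0.481 bolt 0.0517 F lk [ 0.03  1.61 -1.09] T lk [0.25 0.35 0.15] w 0.0082
eef_pos: [0.5252, 0.0174, 0.1206]
ft_force: [11.0, -0.9, -11.8]
t 18.05 locker [  0.4   -8.52 135.78] r 0.0480 th 0.665 bolt 0.0515 F lk [ 11.03   0.92 -11.8 ] T lk [0.3  0.33 0.2 ] w 0.0082
eef_pos: [0.5223, 0.0178, 0.1179]
ft_force: [15.3, -0.6, -16.4]
t 18.43 locker [ -4.44  -8.56 131.42] r 0.0480 th 0.800 bolt 0.0514 F lk [ 15.19   1.99 -16.42] T lk [0.22 0.77 0.21] w 0.0084
[ 0.17  0.06 -0.94 -0.18 -0.24  0.24]
```

View pics/m1.png

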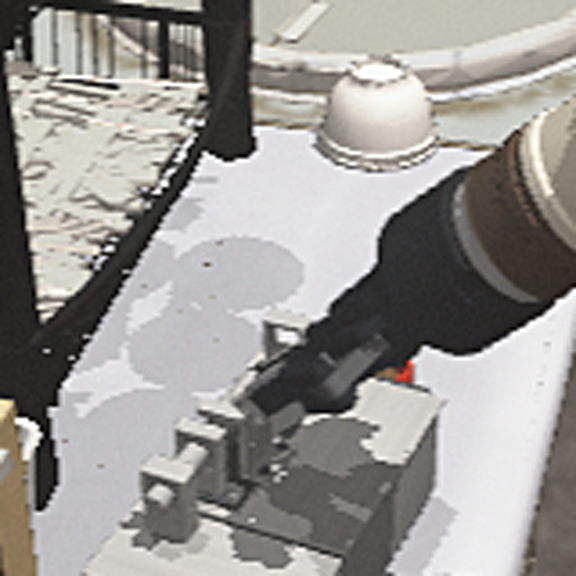

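```bash

python3 -m inch '0 0 0 0 1 0 1;0 0 0 0 0.5 0 1'| sed -n '2p;4p'
python3 -c "
from h import *
rep()"
python3 -m inch '0 0 0 0 0 0 0.6;0 0 0 0 0 0 0.55;0 0 0 0 0 0 0.55;0 0 0 0 -25 0 0.55;0 0 0 0 -25 0 0.55;0 0 0 0 0 0 0.55'
python3 -c "
from h import *
from workcell import bot
import cv2
rep('n1')
r=bot.camera('wrist');cv2.imwrite('pics/n1w.png',r['color'])"
```

```text
eef_pos: [0.5226, 0.0176, 0.1175]
ft_force: [-12.1, 1.9, 10.9]
t 18.73 locker [ -4.09  -8.79 131.  ] r 0.0474 th 0.802 bolt 0.0512 F lk [-12.23  -0.18  10.92] T lk [-0.04  0.73 -0.04] w 0.0081
clock: 19.48
eef_pos: [0.4886, 0.024, 0.1544]
tool_rot: [0.705, 0.596, -0.248, -0.294]
ft_force: [-0.7, -0.2, 0.6]
grip_width: 0.0382
t 19.48 locker [-38.74  -8.14 167.87] r 0.0980 th 0.777 bolt 0.0519 F lk [-0.63 -0.29  0.56] T lk [0.01 0.63 0.03] w 0.0382
```

View pics/n1.png

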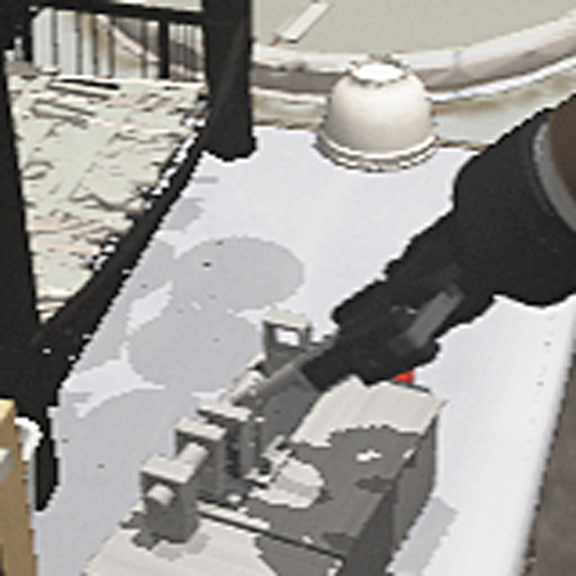

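View pics/n1w.png

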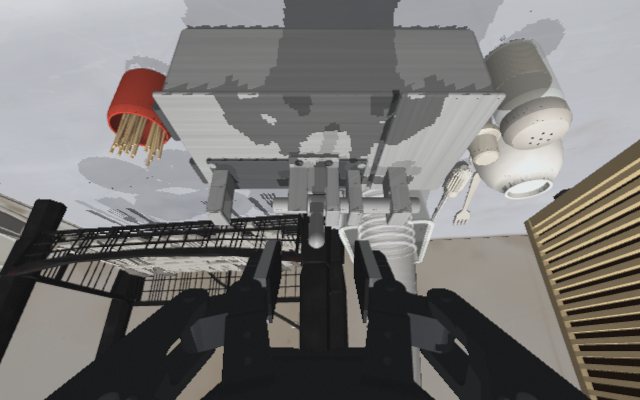

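```bash

python3 -m inch '0 0 0 0 -30 0 0.8;9 0 0 0 0 0 1;9 0 0 0 0 0 1;9 0 0 0 0 0 1;9 0 0 0 0 0 1;8.5 0 0 0 0 0 1;0 0 0 0 0 0 1'
python3 -c "
from h import *
from workcell import bot
import cv2
r=bot.camera('wrist');cv2.imwrite('pics/o1w.png',r['color'])
np.savez('w.npz',f=r['fx'],cx=r['cx'],cy=r['cy'],E=r['extrinsics']); loadw()
rep()
for th in (.7,.8,.9): print(th,[proj(L2W(hpt(.0517,th,q),POSE),'wrist').round(1) for q in (0,.051,.066)])
print('mid-notch y +-1.75: stop face at t+60..', [proj(L2W((.013,y/1e3,.112),POSE),'wrist').round(1) for y in (-20,-15.4,-1.9)])
go(L2W((-.017,-.0083,.155),POSE))
"
```

```text
clock: 20.45
eef_pos: [0.4702, 0.0266, 0.1718]
tool_rot: [-0.54, -0.456, 0.457, 0.54]
ft_force: [0.1, 0.0, -0.2]
grip_width: -0.0001
t 20.5 locker [-45.48  -8.7  191.06] r 0.1198 th 0.681 bolt 0.0513 F lk [-0.52  0.74 -0.33] T lk [ 0.03 -0.02  0.01] w 0.0003
0.7 [array([317.7, 289.4]), array([317.6, 282.9]), array([317.6, 280.4])]
0.8 [array([317.7, 289.4]), array([317.6, 275.3]), array([317.6, 270. ])]
0.9 [array([317.7, 289.4]), array([317.6, 268.1]), array([317.6, 260.1])]
mid-notch y +-1.75: stop face at t+60.. [array([302.7, 281.6]), array([308.6, 281.6]), array([325.8, 281.6])]
turn [-0.   -0.06 -0.04] shift in current axes [  0.45  17.06 -28.48] in final axes [  0.41  17.06 -28.48]
pos [0.4687 0.0268 0.1721] F [-0.39  0.81 -0.33] w 0.0003 t 20.5
tool axes now
 [[ 0.167 -0.    -0.986]
 [ 0.986 -0.001  0.167]
 [-0.001 -1.     0.   ]]
joints [ 0.06  0.22 -0.18  1.17 -0.    0.23] F locker [-0.52  0.74 -0.33]
```

View pics/o1w.png

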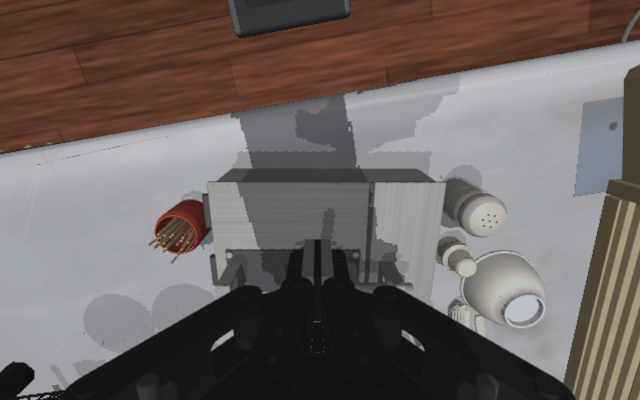

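```bash

python3 -m inch '0 0 0 0.4 0 -14 1;0 0 0 0 0 -14.4 1;0 0 0 0 8 0 1;0 0 0 0 9 0 1;0 0 0 0 3 0 1;0 0 0 0 3 0 1;0 0 0 0 3 0 1;0 0 0 0 3 0 1'|sed -n '2p;4p'
python3 -c "
from h import *
rep()"
python3 -m inch '0 0 0 0 3 0 1;0 0 0 0 3 0 1;0 0 0 0 3 0 1;0 0 0 0 3 0 1'|sed -n '2p;4p'
python3 -c "
from h import *
rep('p1')"
```

```text
eef_pos: [0.4957, 0.0229, 0.1454]
ft_force: [-1.7, 0.2, 1.1]
t 21.5 locker [-18.2   -8.   164.39] r 0.0820 th 0.628 bolt 0.0520 F lk [-1.67 -0.11  1.11] T lk [-0.01  0.27  0.  ] w 0.0002
eef_pos: [0.4958, 0.0229, 0.1332]
ft_force: [-1.2, 0.1, 0.9]
t 22.0 locker [-18.08  -8.03 152.21] r 0.0725 th 0.726 bolt 0.0520 F lk [-1.17 -0.12  0.87] T lk [-0.03  0.13 -0.01] w 0.0001
```

View pics/p1.png

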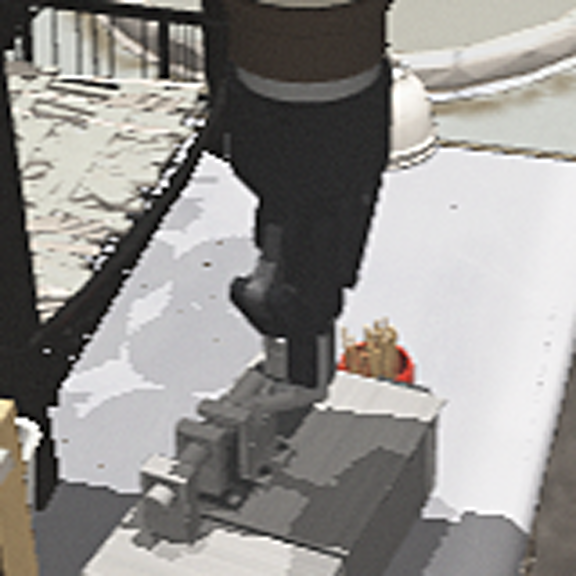

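```bash

python3 -m inch '0 0 0 0 2.5 0 1;0 0 0 0 2.5 0 1;0 0 0 0 2.5 0 1;0 0 0 0 2.5 0 1'|sed -n '2p;4p'
python3 -c "
from h import *
rep()"
python3 -m inch '0 0 0 0 1.5 0 1;0 0 0 0 1.5 0 1'|sed -n '2p;4p'
python3 -m inch '0 0 0 0 1 0 1;0 0 0 0 1 0 1'|sed -n '2p;4p'
python3 -m inch '0 0 0 0 1 0 1'|sed -n '2p;4p'
```

```text
eef_pos: [0.4958, 0.0228, 0.1232]
ft_force: [-0.2, -0.2, 0.7]
t 22.55 locker [-18.11  -8.06 142.23] r 0.0654 th 0.827 bolt 0.0519 F lk [-0.14 -0.19  0.67] T lk [-0.03  0.02  0.04] w 0.0001
eef_pos: [0.4959, 0.0229, 0.1203]
ft_force: [0.5, -0.3, 0.9]
eef_pos: [0.4958, 0.0229, 0.1184]
ft_force: [0.2, 1.2, -0.1]
eef_pos: [0.4958, 0.0229, 0.1174]
ft_force: [-1.2, 0.1, 0.7]
```

Getting near the floor (expected tip height about 0.112).

```bash

python3 -m inch '0 0 0 0 1 0 1;0 0 0 0 1 0 1'|sed -n '2p;4p'
python3 -m inch '0 0 0 0 0.7 0 1;0 0 0 0 0.7 0 1'|sed -n '2p;4p'
python3 -m inch '0 0 0 0 0.5 0 1'|sed -n '2p;4p'
python3 -c "
from h import *
rep('q1')"
```

```text
eef_pos: [0.4958, 0.0228, 0.1153]
ft_force: [0.2, 0.4, 0.3]
eef_pos: [0.4958, 0.0228, 0.114]
ft_force: [-0.9, 0.1, -0.1]
eef_pos: [0.4957, 0.0229, 0.1135]
ft_force: [1.2, 1.6, 0.9]
t 23.8 locker [-18.18  -8.04 132.51] r 0.0593 th 0.949 bolt 0.0520 F lk [0.88 1.8  0.9 ] T lk [0.01 0.12 0.01] w 0.0004
```

View pics/q1.png

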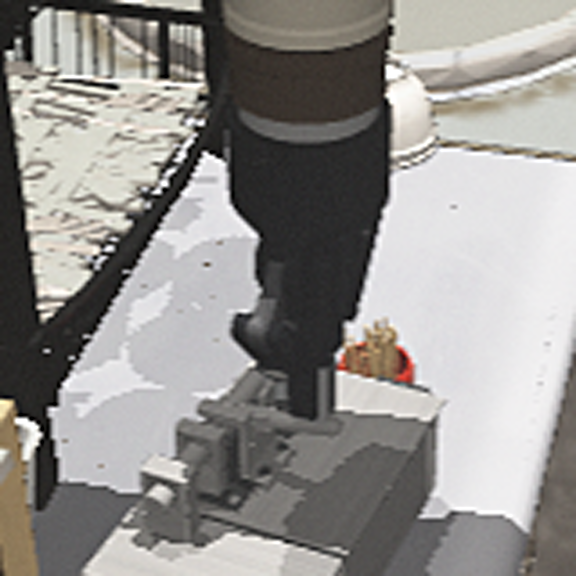

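```bash

python3 -m inch '0 0 0 0 0.5 0 1;0 0 0 0 0.5 0 1'|sed -n '2p;4p'
python3 -m inch '0 0 0 0 0.5 0 1'|sed -n '2p;4p'
```

```text
eef_pos: [0.4957, 0.0229, 0.1126]
ft_force: [-0.6, 0.4, 4.1]
eef_pos: [0.4956, 0.0229, 0.1122]
ft_force: [-2.3, 0.5, 3.2]
```

```bash

python3 -m inch '0 0 0 0 0.5 0 1'|sed -n '2p;4p'
python3 -m inch '0 0 0 0 0 0 1'|sed -n '2p;4p'
```

```text
eef_pos: [0.4955, 0.0229, 0.1117]
ft_force: [-2.6, 0.6, 4.8]
eef_pos: [0.4957, 0.0229, 0.1117]
ft_force: [-2.1, 0.5, 3.7]
```

```bash

python3 -m inch '0 0 0 0 0.4 0 1'|sed -n '2p;4p'
python3 -m inch '0 0 0 0 0 0 1'|sed -n '2p;4p'
```

```text
eef_pos: [0.4958, 0.0229, 0.1113]
ft_force: [-2.1, 0.6, 5.7]
eef_pos: [0.4958, 0.0229, 0.1113]
ft_force: [-2.5, 0.6, 5.7]
```

```bash

python3 -m inch '0 0 0 0 -20 0 1;0 0 0 0 -40 0 1;0 0 0 0 -40 20 1;0 0 0 0 0 40 1;0 0 0 0 0 40 1;0 0 0 0 0 0 1'|sed -n '2p;4p'
python3 -c "
from h import *
from workcell import bot
import cv2
rep('r1')
r=bot.camera('wrist');cv2.imwrite('pics/r1w.png',r['color'])
np.savez('w.npz',f=r['fx'],cx=r['cx'],cy=r['cy'],E=r['extrinsics']); loadw()
for c in ('side','wrist'):
  print(bot.spot_point('handle_grip',c)[:1],bot.cut_out('handle_grip',c)[:1] and bot.cut_out('handle_grip',c)[0]['extent'])
  for th in (1.2,1.3,1.41): print(c,th,[proj(L2W(hpt(.052,th,q),POSE),c).round(1) for q in (0,.051,.066)])
"
```

```text
eef_pos: [0.395, 0.0396, 0.2107]
ft_force: [0.7, -0.1, 0.1]
t 25.48 locker [-120.26   -8.28  229.72] r 0.1998 th 0.851 bolt 0.0517 F lk [0.72 0.   0.14] T lk [-0.   -0.02  0.04] w 0.0002
[{'point': [327.0, 205.2], 'conf': 0.61}] [311.8, 201.1, 333.3, 213.5]
side 1.2 [array([303.6, 204.3]), array([326.7, 202.6]), array([333.8, 202.1])]
side 1.3 [array([303.6, 204.3]), array([327.6, 204.9]), array([334.9, 205.1])]
side 1.41 [array([303.6, 204.3]), array([328.2, 207.4]), array([335.6, 208.4])]
[] []
wrist 1.2 [array([317. , 326.6]), array([317. , 299.7]), array([317. , 290.6])]
wrist 1.3 [array([317. , 326.6]), array([317., 295.]), array([317. , 284.5])]
wrist 1.41 [array([317. , 326.6]), array([317. , 290.4]), array([317. , 278.6])]
```

View pics/r1.png

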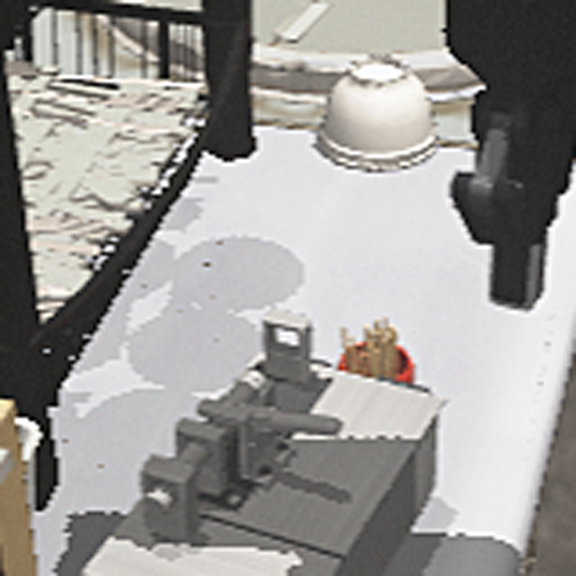

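View pics/r1w.png

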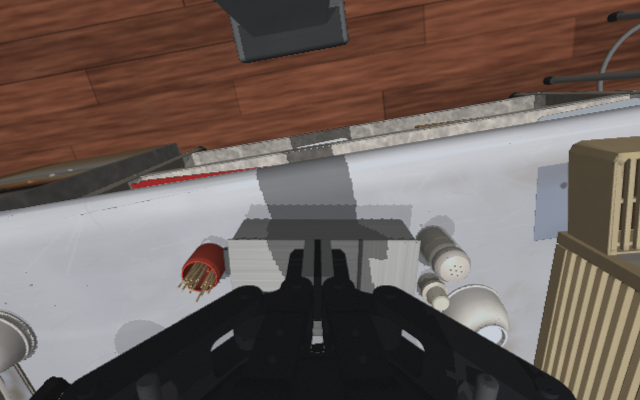

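```bash
python3 -c "
from workcell import bot
import cv2,numpy as np
from h import *
r=bot.camera('side');a=r['color'][185:235,285:350].copy()
b=cv2.resize(a,None,fx=10,fy=10,interpolation=cv2.INTER_CUBIC)
b=cv2.convertScaleAbs(b,alpha=1.6,beta=10)
for th,col in ((1.3,(0,0,255)),(1.41,(0,255,0))):
  p=[tuple(((proj(L2W(hpt(.052,th,q),POSE),'side')+[0.5,.5]-[285,185])*10).astype(int).tolist()) for q in (.0,.066)]
  cv2.line(b,p[0],p[1],col,1)
cv2.imwrite('pics/s1.png',b)
"
```

```text
(no output)
```

View pics/s1.png

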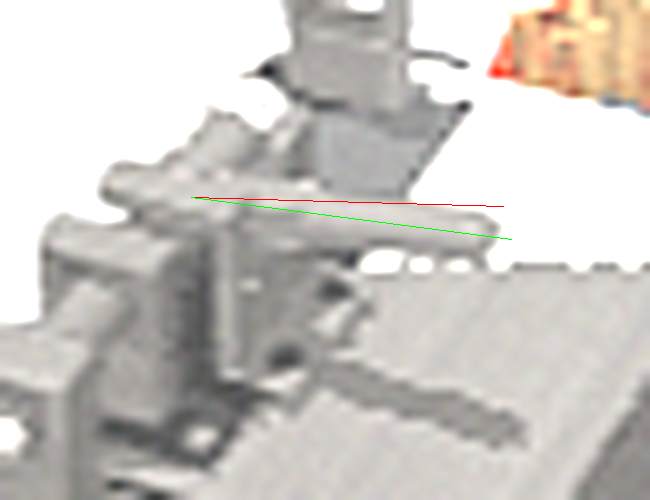

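```bash
python3 -c "
from h import *
go(L2W((-.018,-.0081,.117),POSE))"
python3 -m inch '0 0 0 0 0 -40 1;0 0 0 0 0 -40 1;0 0 0 0 40 -20 1;0 0 0 0 40 0 1;0 0 0 0 10 0 1;0 0 0 0 0 0 1'|sed -n '2p;4p'
python3 -c "
from h import *
go(L2W((-.018,-.0081,.115),POSE))"
```

```text
turn [ 0.09 -0.02 -0.  ] shift in current axes [-3.000e-02  9.388e+01 -9.940e+01] in final axes [-7.000e-02  9.372e+01 -9.954e+01]
pos [0.3977 0.0394 0.2107] F [ 0.08 -0.64  1.29] w -0.0001 t 25.875
tool axes now
 [[ 0.167  0.002 -0.986]
 [ 0.986 -0.     0.167]
 [-0.    -1.    -0.002]]
joints [ 0.1   0.05 -0.27  1.24 -0.    0.27] F locker [ 0.18 -0.62  1.29]
eef_pos: [0.4956, 0.0228, 0.1209]
ft_force: [0.6, 0.7, 0.8]
turn [ 0.03  0.   -0.02] shift in current axes [ 0.01  5.93 -0.27] in final axes [ 0.01  5.93 -0.28]
pos [0.4956 0.0228 0.1209] F [0.64 0.69 0.81] w 0.0002 t 26.625
tool axes now
 [[ 0.166  0.    -0.986]
 [ 0.986 -0.     0.166]
 [-0.    -1.    -0.   ]]
joints [ 0.05  0.31 -0.2   1.06 -0.    0.21] F locker [0.51 0.78 0.81]
```

```bash

python3 -m inch '0 0 0 0 3.5 0 1;0 0 0 0 3.4 0 1;0 0 0 0 0 0 1'|sed -n '2p;4p'
python3 -m inch '0 0 0 0 0.6 0 1;0 0 0 0 0 0 1'|sed -n '2p;4p'
python3 -m inch '0 0 0 0 0.6 0 1;0 0 0 0 0 0 1'|sed -n '2p;4p'
```

```text
eef_pos: [0.496, 0.0229, 0.1148]
ft_force: [0.4, -0.4, 1.3]
eef_pos: [0.4959, 0.0229, 0.1138]
ft_force: [-0.1, 0.5, 0.5]
eef_pos: [0.4959, 0.0229, 0.1131]
ft_force: [-0.2, 0.3, 0.7]
```

```bash

python3 -m inch '0 0 0 0 0.5 0 1;0 0 0 0 0 0 1'|sed -n '2p;4p'
```

```text
eef_pos: [0.4958, 0.0229, 0.1126]
ft_force: [-1.0, -0.3, 1.5]
```

```bash

python3 -m inch '0 0 0 0 0.5 0 1;0 0 0 0 0 0 1'|sed -n '2p;4p'
```

```text
eef_pos: [0.4957, 0.0229, 0.1121]
ft_force: [-1.1, 1.0, 3.8]
```

```bash

python3 -m inch '0 0 0 0 -20 0 1;0 0 0 0 -40 0 1;0 0 0 0 -40 20 1;0 0 0 0 0 40 1;0 0 0 0 0 40 1;0 0 0 0 0 0 1;0 0 0 0 0 0 1'|sed -n '2p;4p'
python3 -c "
from workcell import bot
import cv2
for c in ('side','top'):
  r=bot.camera(c); cv2.imwrite('pics/z_%s.png'%c,r['color'])
a=cv2.imread('pics/z_side.png')[150:320,240:400];b=cv2.imread('pics/z_top.png')[150:270,220:380]
cv2.imwrite('pics/z.png',cv2.hconcat([cv2.resize(a,(400,425)),cv2.resize(b,(400,425))]))"
```

```text
eef_pos: [0.3978, 0.0396, 0.212]
ft_force: [0.5, -0.5, 0.3]
```

View pics/z.png

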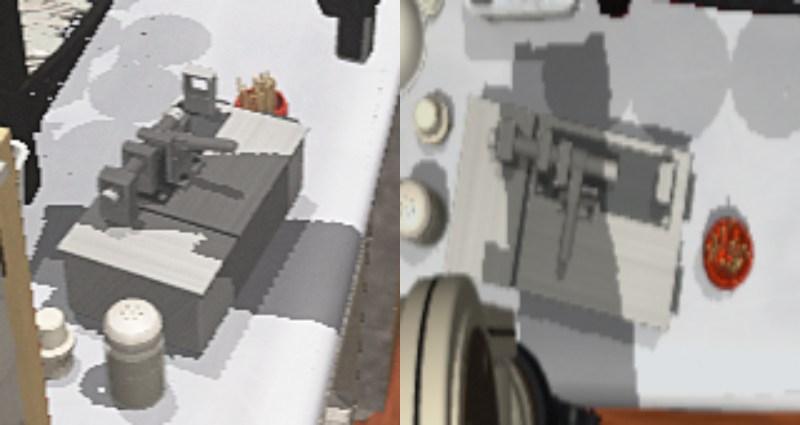

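The final picture shows the rod through the keeper (left, about (115,190)) and the handle lying in the notch. The jar, shaker and spout are undisturbed and the gripper is clear.

```bash
python3 -c "
from workcell import bot
print(bot.job_done()); print(bot.get_obs()['clock'])"
```

```text
the job is handed in; nothing more can be done
None
the job is handed in; nothing more can be done
```

The hatch is bolted and the job is handed in, at about 28 s on the robot's clock. The handle was lifted upright, the bolt slid across to the stop, and the handle turned down into the notch and released.

- **Lifting:** My first pinch, with the tool vertical, slipped off at about 0.55 rad. I gripped again with the tool tilted along the bar and turned it up to about 0.02 rad.
- **Stop:** I felt the stop at a bolt reading of about 0.053, within the given range. The push peaked at about 5 N, including the rod's friction. I then eased back about 1 mm, still over the notch.
- **Turning down:** I turned the handle to about 0.8 rad while holding it. While I held it, the pull along the bar reached about 22 N because my turning path was slightly off. That acted on the rod and its hoops, not the plate. I then released the handle and pressed it down with the shut fingers.
- **Force on the notch floor:** The fingertip push reached about 6 N at most. Leverage means the force on the floor itself may have been about 19 N for a moment. I did not measure this, and it would be over your 10 N limit.
- **Last checks:** The handle's slope in the side camera matches 1.41 rad. A second light touch met resistance at the same height, so it is seated. The last pictures show the rod through the keeper, the jar, shaker and spout where they were, and the gripper clear of everything.

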